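# Wedge the loose ring peg tight

### The arm

A 7-joint arm with a two-finger parallel gripper is mounted at the origin on the work surface. World frame = base frame: x ahead of the robot, y to its left, z up, the work surface at z = 0. Lengths are in mm, angles in rad, forces in N, time in s.
With the tool pointing down it reaches from about 425 to 825 mm from the base axis. Payload 3.6 kg.
Tool frame: the origin (TCP) lies midway between the tips of the shut fingers; the grasp point (between the pads) lies 19 mm behind it; z points along the fingers, y is the line along which they close (so a half turn about z gives the same grasp; the last joint's range is limited). The gripper opens to 93 mm and grips with 3 to 60 N. Pads are 15 mm wide; open, the fingers measure 128 mm over their backs; the gripper's body (75 mm by 188 mm) begins 65 mm behind the grasp point.
Start: joints at [1.304, 0.615, -0.013, 1.423, 0.008, 1.103, -0.04], TCP at [155.026, -631.212, 218.64] pointing down, gripper open.
Joint ranges: [-3.12, 3.12], [-0.3, 2.06], [-1.34, 1.32], [0.26, 2.42], [-1.36, 4.5], [0.01, 1.98], [-2.84, 2.84]. Speed limits (rad/s): [2.79, 2.79, 3.14, 3.14, 3.14, 3.14, 3.14].

### API

Orientations are given as a unit quaternion [w, x, y, z].
In Python, from station import robot gives the robot as it stands.
- The arm moves only by the shell command python3 -m inch 'ROWS' [FORCE]. ROWS is text: rows parted by semicolons, each of 7 numbers parted by spaces: the shift along the tool's x, y, z in mm, then the turn, a rotation vector about the tool's x, y, z in rad, then the gripper's target within -1 to 1 (fully open at 1, half-way at 0, shut at -1). A call has 1 to 20 rows; each row is the pose to reach, as a shift and turn from the pose commanded when the call began, along the tool's axes at that moment; what a row does not reach only later rows make up. A row lasts 1/12 s, in which the tool goes at most 41.7 mm and 7.16 degrees, less where a joint would pass 70% of its speed; a pose out of reach is approached as far as the arm can. A call with a gripper value outside its range is refused whole. The fingers move at their own pace and stop on an object; FORCE is the grip in N (left out, the last holds). Time passes only in rows, so rows that repeat a pose let the fingers close. It gives the time, the measured TCP pose, the force, the opening and the grip force at its end, in the units of the state.
- robot.observe(): the state, without advancing time (a new reading comes with each control period).
- robot.capture(name): name is "scene" or "top" or "wrist"; returns the picture (420x560x3 uint8, red, green, blue); there is no depth.
- robot.get_calibration(name): a dict with "fx", "fy", "cx", "cy" (pixels), "position" and "orientation" of the camera in the world; the wrist camera has in their place "T_tool_cam" (4x4, takes a point from camera to tool coordinates, whose origin is the TCP and whose axes are the flange's). Camera axes: x right, y up, looking along -z (the intrinsics and any distortion apply to the point x, -y, -z); pixel columns grow to the right and rows downward; lengths in mm; the calibration is good to about 2 mm. The wrist camera is an equidistant fisheye: a pixel r from the principal point sees the ray r / f radians off the axis. A picture is of the moment at which its call begins: read the wrist's pose just before it. get_calibration takes no time and is no camera call.
- robot.hand_in(): hands the job in; it is judged then, once.
Trained networks look in the newest picture that a camera, given by its name, has taken for a name from the list of things; names that differ only in an ending like _2 or _b are one class to them, and where a whole thing is asked for, a point or a joint stands for the part that bears it (a point fixed in the world has none). Each returns a list of dicts, best first, with "confidence" (0 to 1); they miss things now and then, are a little off and sometimes report something else, mostly with a low value. They report only what shows in the picture. A call takes as long as a camera call.
- robot.spot_in(name, camera): "xyz" ([x, y, z] in mm, in world coordinates, good to about 4 mm: the middle of the surface that is visible of it).
The state is a dict: "time": time; "q": joint angles; "joint_velocities": joint speeds; "tau": joint torques, N m; "ee_pos": TCP position; "orientation": TCP orientation; "force": force on the tool from outside, world axes, zero at the start; "wrist_torque": the same for the moment, N m; "grip_width": opening from 0.0 (shut) to 1.0 (fully open); "grip_force": force on a finger pad.
Only numpy, scipy, OpenCV 4.12 (cv2) and the standard library are available. Lean on these libraries where they do the work, as an engineer would, in place of code of your own. Each camera call takes 0.05 s, during which the arm holds its last target. There are 200 camera calls.

### The job

The wooden ring peg is loose in its black clay stand. Take the pale wedge out of its rest, set it thin end down into the gap between the clay and the peg, slanted side towards the peg, and push or tap it down gently on its head until it is tight, holding against a firm push of about 14 N; don't push much harder or the clay cracks. Let go and leave it standing tight there, with everything else on the dresser undisturbed.

Things in the scene. Friction and masses are not known exactly. Their poses are not given: they have to be found in the camera images.
- ring_stand: Fixed black clay block, 106 (x) x 72 (y) x 62 (z) mm, with an open-topped socket. Origin: centre of its underside, z up. Socket: y = -14 to +14 mm, floor at z = 6 mm, x from the cheek to +40 mm. The cheek is a flat upright clay face looking to +x; the clay is hand-made and it lies anywhere from x = -22 to x = -24.8 mm, not measured. Place and yaw vary.
- gap_mouth (a point): Point in the mouth of the gap, level with the clay top: x = -18.5, y = 0, z = 62 mm in the stand's frame, axes as the stand's. The peg's edge is 5 mm from it towards +x, the clay cheek 3.5 to 6.3 mm towards -x (the gap is 8.5 to 11.3 mm wide here).
- peg: Pine ring peg: foot 26 mm wide (y), 42 mm long (x) in the socket, flush with the clay top; above it a cone (20 mm thick) 46 mm tall, axis at x = 16.5 mm. Its face on the gap is at x = -13.5 mm at the top and slopes 1:7 (gap narrower below), parallel to the wedge's slant. Cork behind it gives only 1 mm to +x per 40 N. Origin and axes: the stand's.
- wedge: Loose pale pine wedge, about 50 g, 84 mm tall, 24 mm wide (y, parallel sides). Origin: centre of its thin end (x = -2.5 to +2.5 mm), z up to the head. Flat back at x = -2.5 mm, slanted face at x = 2.5 mm + z/7; head z = 66 to 84, x = -2.5 to +15.5 mm. Starts upright in the rest. In the gap its back lies on the clay cheek, its x along the stand's x.
- wedge_head (a point): Centre of the flat top of the wedge's head (x = 6.5, y = 0, z = 84 mm in the wedge's frame), where to push; axes as the wedge's. The wedge meets both sides of the gap when 24 to 45 mm down; from there the push needed grows steeply, by several N per mm, and friction holds the wedge when let go.
- rest: Fixed dark wooden block 60 x 64 x 38 mm with a slot that holds the wedge upright, thin end 8 mm above the dresser and 30 mm deep in the slot, about 0.3 to 0.8 mm of play; pull straight up. Origin: centre of the slot at the underside. Its place and yaw vary and may be swapped with the stand's side.
- vase: Black clay vase, 100 mm across, 150 mm tall; origin at the centre of its underside. Leave alone.
- vial_a: Amber glass perfume vial, 28 mm across, 60 mm tall; origin at the centre of its underside. Leave alone.
- vial_b: Green glass perfume vial, 32 mm across, 55 mm tall; origin at the centre of its underside. Leave alone.
- soap_dish: White ceramic soap dish with pink soap, 85 x 120 x 26 mm; origin at the centre of its underside. Leave alone.
- comb: Red plastic wide-tooth comb lying flat, 170 mm along y, 42 mm in x, 6 mm thick; origin under its middle. Leave alone.
- tin: Small round tin with a blue clip-on lid, 76 mm across, 42 mm tall; origin at the centre of its underside. Leave alone.

How it is judged:
By the outcome, as a careful person would: the job done as asked, in the order asked, and still so for the second after the job is handed in, with the robot touching nothing.
It also fails if it takes over 67 s, if anything falls off the work surface, if the arm or the gripper's body presses on something with over 40 N, if the wrist force passes 120 N, or if a joint passes its speed limit or range.

## Working session

There is one attempt and no reset: what is moved stays moved. The work goes in short steps, Python scripts to look and compute and a shell command to move; the robot and the scene stay as the last step left them, time stands still between calls to the robot, and variables do not carry over. Pictures are saved under pics/ and viewed, at most 12 in all, crops included, and the job is handed in when it is done.

```bash
mkdir -p pics; ls
cat > h.py <<'E'
import numpy as np, cv2
from scipy.spatial.transform import Rotation as R
from station import robot
def Rq(q): return R.from_quat([q[1],q[2],q[3],q[0]])
def save(cam,name):
    im=robot.capture(cam); cv2.imwrite('pics/'+name+'.png',im[:,:,::-1]); return im
def ray(cam,u,v,st=None):
    c=robot.get_calibration(cam)
    x=(u-c['cx'])/c['fx'];y=(v-c['cy'])/c['fy']
    if cam=='wrist':
        th=np.hypot(x,y);s=np.sin(th)/th if th>1e-9 else 1
        d=np.array([x*s,-y*s,-np.cos(th)]);T=np.array(c['T_tool_cam'])
        st=st or robot.observe();Q=Rq(st['orientation'])
        return np.array(st['ee_pos'])+Q.apply(T[:3,3]),Q.apply(T[:3,:3]@d)
    d=np.array([x,-y,-1.]);return np.array(c['position']),Rq(c['orientation']).apply(d)
def onz(cam,u,v,z,st=None):
    p,d=ray(cam,u,v,st);return p+d*(z-p[2])/d[2]
def proj(cam,P,st=None):
    c=robot.get_calibration(cam);P=np.atleast_2d(P)
    if cam=='wrist':
        st=st or robot.observe();T=np.array(c['T_tool_cam'])
        t=Rq(st['orientation']).inv().apply(P-np.array(st['ee_pos']))
        k=(t-T[:3,3])@T[:3,:3]
        r=np.hypot(k[:,0],k[:,1]);th=np.arctan2(r,-k[:,2]);s=th/np.maximum(r,1e-9)
        return np.c_[c['cx']+c['fx']*k[:,0]*s,c['cy']-c['fy']*k[:,1]*s]
    k=Rq(c['orientation']).inv().apply(P-np.array(c['position']))
    return np.c_[c['cx']-c['fx']*k[:,0]/k[:,2],c['cy']+c['fy']*k[:,1]/k[:,2]]
E
python3 - <<'E'
from h import *
np.set_printoptions(precision=2,suppress=True)
a=save('scene','s0');b=save('top','t0');
for n in ['ring_stand','peg','wedge','rest','wedge_head']:
  for c in ['scene','top']:
    print(n,c,[(np.round(d['xyz']),round(d['confidence'],2)) for d in robot.spot_in(n,c)[:2]])
print(robot.observe());print(robot.get_calibration('top'));print(robot.get_calibration('wrist'))
E
```

```text
pics
ring_stand scene [(array([ 534., -150.,   57.]), 0.77)]
ring_stand top [(array([ 503., -143.,   62.]), 0.57)]
peg scene [(array([ 534., -144.,   71.]), 0.88)]
peg top [(array([ 512., -139.,   63.]), 0.77)]
wedge scene [(array([545., 124.,  73.]), 0.84)]
wedge top [(array([535., 128.,  95.]), 0.52)]
rest scene [(array([560., 113.,  30.]), 0.88)]
rest top [(array([529., 127.,  35.]), 0.65)]
wedge_head scene [(array([549., 125.,  75.]), 0.63)]
wedge_head top [(array([369.,  14.,   5.]), 0.51), (array([540., 128.,  90.]), 0.4)]
{'time': 0.6, 'q': array([ 1.3 ,  0.61, -0.01,  1.42,  0.01,  1.1 , -0.04]), 'joint_velocities': array([-0.,  0.,  0., -0., -0.,  0., -0.]), 'tau': array([  0.  , -45.86,   0.21, -16.59,  -0.06,   0.01,   0.  ]), 'ee_pos': array([ 155.06, -631.19,  218.66]), 'orientation': array([-0.  ,  0.99,  0.12,  0.  ]), 'force': array([-0.52,  0.19,  0.05]), 'wrist_torque': array([-0.01,  0.  , -0.07]), 'grip_force': 0.0, 'grip_width': 1.0047735000609694}
{'fx': 381.6760966092533, 'fy': 381.6760966092533, 'cx': 281.9505920509197, 'cy': 204.25320324291638, 'position': array([372.94, -15.21, 994.04]), 'orientation': array([ 0.72,  0.08, -0.07, -0.69])}
{'fx': 325.19226210127806, 'fy': 325.19226210127806, 'cx': 274.8293280525975, 'cy': 209.61331502092233, 'T_tool_cam': array([[  -0.  ,    0.97,    0.24,   65.52],
       [   1.  ,   -0.  ,    0.  ,    0.19],
       [   0.  ,    0.24,   -0.97, -166.07],
       [   0.  ,    0.  ,    0.  ,    1.  ]])}
```

View pics/t0.png

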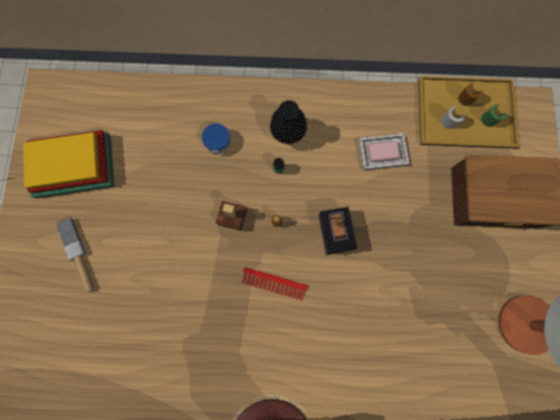

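View pics/s0.png

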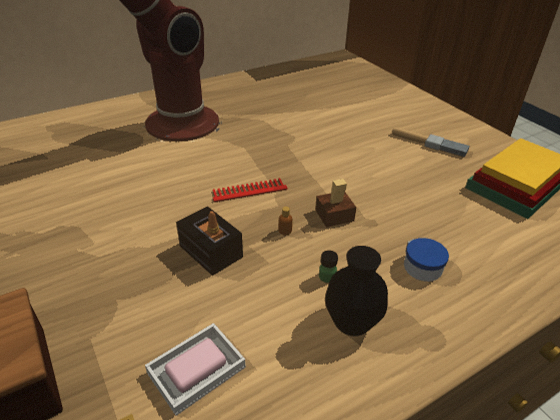

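The top view shows the stand at about px (338,231), the rest with the wedge at (231,213) and the amber vial at (277,220) between them. There is a tall wooden box at right, (452–560,155–228). The scene view agrees with this.

```bash
cat >> h.py <<'E'
def shift(target,yaw=None):
    st=robot.observe();Q=Rq(st['orientation'])
    s=Q.inv().apply(np.array(target)-st['ee_pos'])
    x=Q.apply([1,0,0]);y0=np.arctan2(x[1],x[0])
    t=None if yaw is None else (Q.inv()*(R.from_euler('z',yaw)*R.from_quat([1,0,0,0]))).as_rotvec()
    print('shift',np.round(s,1),'toolyaw',round(y0,3),'turn',t)
E
python3 - <<'E'
from h import *
np.set_printoptions(precision=3,suppress=True)
print(onz('top',453,157,150),onz('top',453,225,150))
shift([515,-120,235],0);shift([380,-330,235],0)
E
```

```text
[ 676.429 -392.903  150.   ] [ 517.168 -385.548  150.   ]
shift [ 471.5 -410.6  -16.3] toolyaw 0.241 turn [-0.    -0.     0.241]
shift [ 290.3 -238.8  -16.3] toolyaw 0.241 turn [-0.    -0.     0.241]
```

```bash
python3 -m inch '100 -82 -16 0 0 0.05 1;200 -164 -16 0 0 0.1 1;300 -246 -16 0 0 0.2 1;400 -328 -16 0 0 0.241 1;472 -411 -16 0 0 0.241 1;472 -411 -16 0 0 0.241 1;472 -411 -16 0 0 0.241 1;472 -411 -16 0 0 0.241 1;472 -411 -16 0 0 0.241 1;472 -411 -16 0 0 0.241 1;472 -411 -16 0 0 0.241 1;472 -411 -16 0 0 0.241 1;472 -411 -16 0 0 0.241 1;472 -411 -16 0 0 0.241 1;472 -411 -16 0 0 0.241 1;472 -411 -16 0 0 0.241 1;472 -411 -16 0 0 0.241 1;472 -411 -16 0 0 0.241 1;472 -411 -16 0 0 0.241 1;472 -411 -16 0 0 0.241 1'
python3 - <<'E'
from h import *
np.set_printoptions(precision=3,suppress=True)
save('wrist','w1');s=robot.observe();print(s['ee_pos'],s['orientation'],s['force'],s['time'])
for n in ['ring_stand','peg']:
    print(n,[(np.round(d['xyz'],1),round(d['confidence'],2)) for d in robot.spot_in(n,'wrist')[:2]])
shift([525,130,235],0)
im=cv2.imread('pics/w1.png');cv2.imwrite('pics/w1b.png',cv2.resize(im,(784,588),interpolation=2))
E
```

```text
time: 2.27
ee_pos: [514.5, -121.6, 234.7]
orientation: [0.0, 1.0, -0.002, -0.0]
force: [0.1, 1.0, -0.5]
grip_width: 0.999
grip_force: 0.0
[ 514.578 -121.37   234.776] [ 0.     1.    -0.002 -0.   ] [-0.057 -0.421  0.293] 2.3167
ring_stand [(array([ 511.4, -141.1,   62.7]), 0.87)]
peg [(array([ 528.2, -137.9,   61.3]), 0.85)]
shift [   9.5 -250.8   -0.3] toolyaw -0.003 turn [ 0.    -0.    -0.003]
```

View pics/w1b.png

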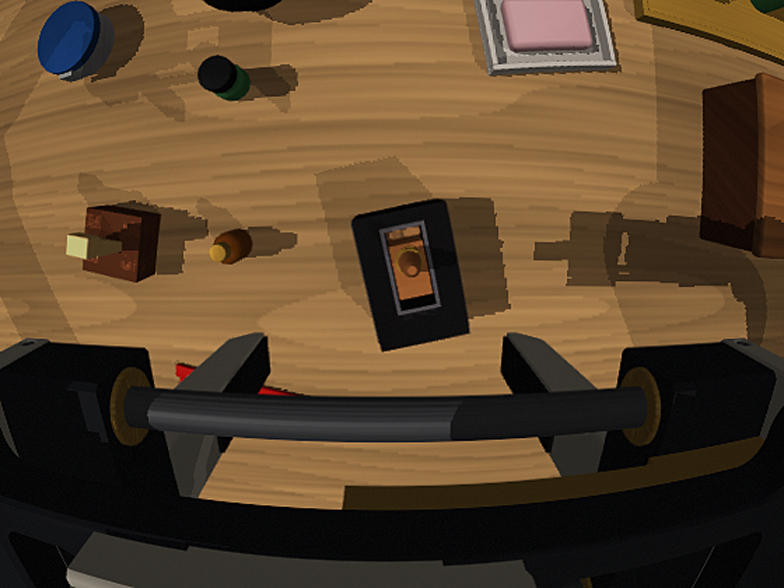

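The gap, a black strip at about (418,300) in the enlarged picture, is on the robot side of the socket, so the stand's +x points roughly along world +x. Stand top corners are at about (355,213), (443,200), (468,333) and (383,350). Next is the wedge.

```bash
cat > stand.py <<'E'
from h import *
from scipy.optimize import least_squares
def fit(px,model,z,st,x0):
    f=lambda p:(proj('wrist',np.c_[(R.from_euler('z',p[2]).apply(np.c_[model,np.zeros(len(model))])[:,:2]+p[:2]),np.full(len(model),z)],st)-px).ravel()
    r=least_squares(f,x0);return r.x,r.fun.reshape(-1,2)
E
python3 - <<'E'
from stand import *
np.set_printoptions(precision=3,suppress=True)
s=robot.observe();px=np.array([[355,213],[443,200],[468,333],[383,350]])/1.4
print(fit(px,np.array([[53,36],[53,-36],[-53,-36],[-53,36]]),62,s,[511,-140,0]))
E
python3 -m inch '9 -41 -1 0 0 -0.003 1;9 -82 -1 0 0 -0.003 1;9 -123 -1 0 0 -0.003 1;9 -164 -1 0 0 -0.003 1;9 -205 -1 0 0 -0.003 1;9 -245 -1 0 0 -0.003 1;9 -250 -1 0 0 -0.003 1;9 -250 -1 0 0 -0.003 1;9 -250 -1 0 0 -0.003 1;9 -250 -1 0 0 -0.003 1'
python3 - <<'E'
from h import *
np.set_printoptions(precision=3,suppress=True)
save('wrist','w2');s=robot.observe();print(s['ee_pos'],s['orientation'],s['time'])
for n in ['rest','wedge','wedge_head']:
    print(n,[(np.round(d['xyz'],1),round(d['confidence'],2)) for d in robot.spot_in(n,'wrist')[:2]])
P=robot.spot_in('rest','wrist')[0]['xyz']
u,v=proj('wrist',[P],s)[0];print(u,v)
im=cv2.imread('pics/w2.png');u,v=int(u),int(v);y0,x0=max(v-75,0),max(u-100,0);print(x0,y0)
cv2.imwrite('pics/w2b.png',cv2.resize(im[y0:y0+150,x0:x0+200],None,fx=4,fy=4,interpolation=2))
E
```

```text
(array([ 511.018, -142.231,    0.192]), array([[-1.909,  2.679],
       [ 3.063, -1.033],
       [ 0.856, -0.874],
       [-2.   , -0.858]]))
time: 3.25
ee_pos: [524.7, 127.6, 235.6]
orientation: [0.001, 1.0, -0.001, -0.0]
force: [-0.4, -0.1, -0.6]
grip_width: 0.999
grip_force: 0.0
[524.781 127.585 235.656] [ 0.001  1.    -0.001 -0.   ] 3.3
rest [(array([543.2, 133. ,  41. ]), 0.74)]
wedge [(array([545. , 126.5,  91.7]), 0.81), (array([ 516.2, -123.3,   62.8]), 0.6)]
wedge_head [(array([546. , 130.5,  91. ]), 0.57)]
269.68847767775605 173.69298405468604
169 98
```

View pics/w2b.png

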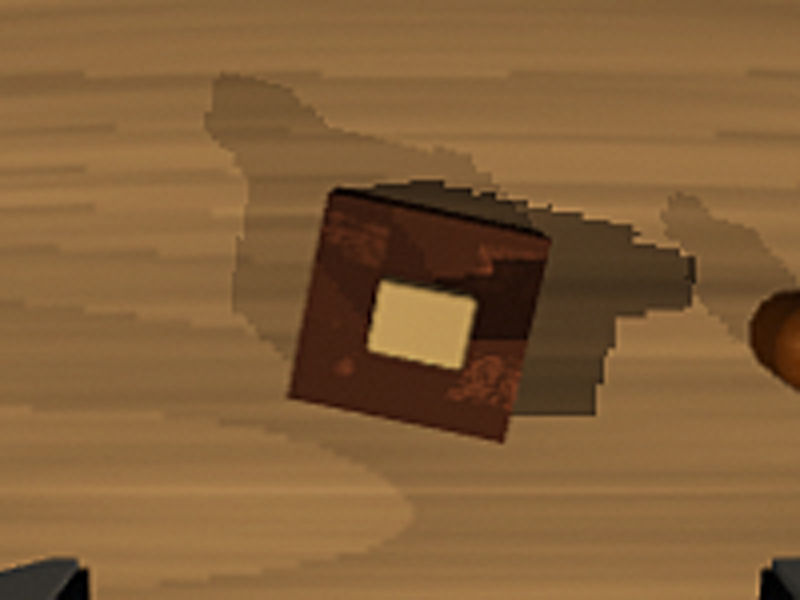

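The wedge head shows in the crop at (379,280), (476,297), (465,370), (368,352), and the rest's top at (331,190), (549,240), (505,440), (290,398). Comparing the two centres should tell which way the slant faces.

Run:
```python
from stand import *
np.set_printoptions(precision=3,suppress=True)
s=robot.observe();o=np.array([169,98])
H=np.array([[379,280],[476,297],[465,370],[368,352]])/4+o-.4
B=np.array([[331,190],[549,240],[505,440],[290,398]])/4+o-.4
print(fit(H,np.array([[9,12],[9,-12],[-9,-12],[-9,12]]),92,s,[545,128,-.2]))
print(fit(B,np.array([[30,32],[30,-32],[-30,-32],[-30,32]]),38,s,[545,128,-.2]))
im=cv2.imread('pics/s0.png');cv2.imwrite('pics/s0c.png',cv2.resize(im[165:235,300:370],None,fx=8,fy=8,interpolation=2))
```

```text
(array([544.745, 129.702,  -0.169]), array([[-0.033, -0.012],
       [ 0.423, -0.076],
       [-0.088, -0.15 ],
       [-0.305,  0.244]]))
(array([538.809, 130.761,  -0.208]), array([[-0.605,  0.238],
       [ 0.889, -0.421],
       [ 0.253,  0.481],
       [-0.532, -0.254]]))
```

View pics/s0c.png

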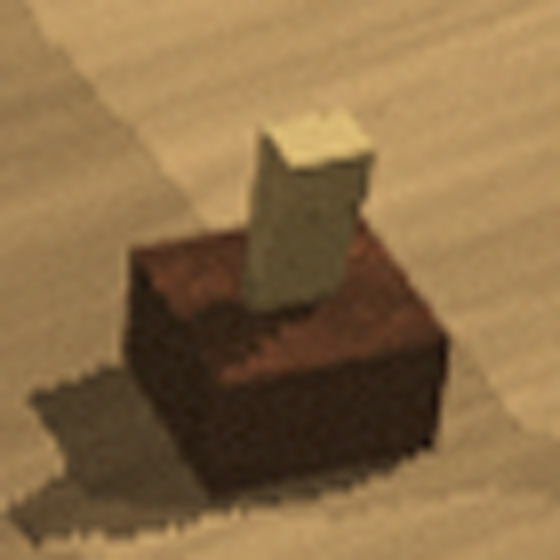

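The head is offset about 6 mm towards world +x from the rest centre, so the slant faces world +x with a yaw of about -0.18. No half turn is needed. I'll go down onto the head.

```bash
python3 - <<'E'
from h import *
shift([544.7,129.7,130],-0.18)
E
python3 -m inch '20 -2 40 0 0 0.09 1;20 -2 80 0 0 0.18 1;20 -2 106 0 0 0.178 1;20 -2 106 0 0 0.178 1;20 -2 106 0 0 0.178 1;20 -2 106 0 0 0.178 1'
python3 - <<'E'
from h import *
np.set_printoptions(precision=3,suppress=True)
save('wrist','w3');s=robot.observe();print(s['ee_pos'],s['orientation'],s['time'])
shift([544.7,129.7,65],-0.18)
im=cv2.imread('pics/w3.png')
u,v=proj('wrist',[544.7,129.7,92],s)[0];y0,x0=int(v)-75,int(u)-100;print(u,v,x0,y0)
cv2.imwrite('pics/w3b.png',cv2.resize(im[y0:y0+150,x0:x0+200],None,fx=4,fy=4,interpolation=2))
E
```

```text
shift [ 20.   -0.7 105.8] toolyaw 0.0 turn [ 2.82596889e-04 -1.72060807e-04  1.80327671e-01]
time: 4.0
ee_pos: [545.8, 132.7, 131.4]
orientation: [-0.001, 0.996, -0.088, 0.002]
force: [-0.1, 0.1, 0.4]
grip_width: 0.999
grip_force: 0.0
[546.142 132.862 131.975] [-0.001  0.996 -0.088  0.002] 4.05
shift [-1.1  3.5 67. ] toolyaw -0.175 turn [-0.002 -0.004  0.005]
279.8935281686058 233.11278228640973 179 158
```

View pics/w3b.png

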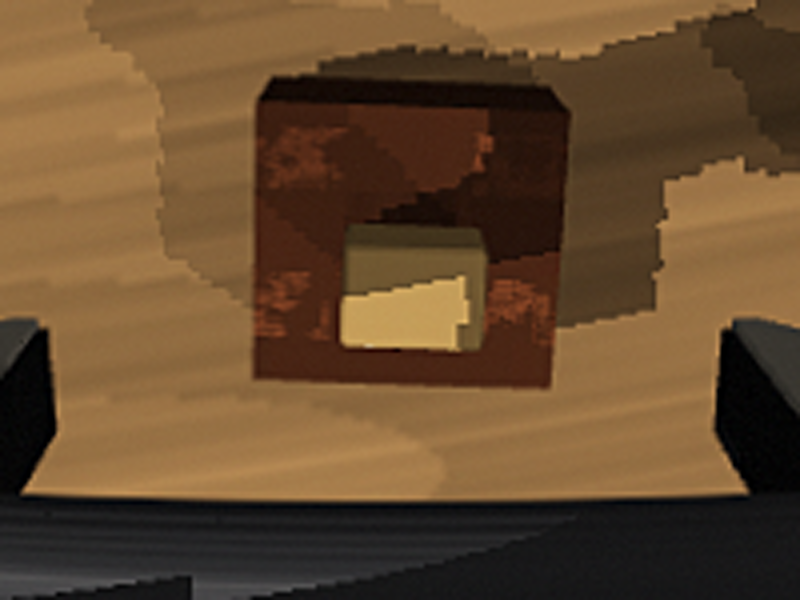

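The head's top face, partly shadowed, has crop corners (345,245), (486,250), (484,350), (340,346). The yaw is nearly aligned with the tool.

Run:
```python
from stand import *
np.set_printoptions(precision=3,suppress=True)
s=robot.observe();o=np.array([179,158])
H=np.array([[345,245],[486,250],[484,350],[340,346]])/4+o-.4
p,e=fit(H,np.array([[9,12],[9,-12],[-9,-12],[-9,12]]),92,s,[545,128,-.2]);print(p,e)
B=np.array([[257,102],[569,113],[551,387],[254,379]])/4+o-.4
q,e=fit(B,np.array([[30,32],[30,-32],[-30,-32],[-30,32]]),38,s,[545,128,-.2]);print(q,e)
shift([p[0],p[1],65],(p[2]+q[2])/2)
```

```text
[545.054 128.174  -0.206] [[-0.524 -0.226]
 [ 0.652 -0.376]
 [-0.265  0.33 ]
 [ 0.137  0.314]]
[538.791 129.431  -0.208] [[-0.286 -0.049]
 [ 0.281 -0.179]
 [ 0.046  0.241]
 [-0.034  0.033]]
shift [-0.5  4.9 67. ] toolyaw -0.175 turn [-0.002 -0.004  0.032]
```

```bash
python3 -m inch '0 4 30 0 0 0.03 1;0 4 60 0 0 0.03 1;0 4 66 0 0 0.03 1;0 4 66 0 0 0.03 1;0 4 66 0 0 0.03 1'
python3 - <<'E'
from h import *
robot.observe();shift([545.05,128.2,65],-0.207)
E
```

```text
time: 4.47
ee_pos: [545.1, 129.1, 65.5]
orientation: [-0.001, 0.995, -0.102, 0.001]
force: [0.3, 0.4, 0.9]
grip_width: 0.997
grip_force: 0.0
shift [0.2 0.9 0.4] toolyaw -0.205 turn [-0.00165108 -0.00270001  0.00209702]
```

Well placed. I'll close the fingers, then lift straight up.

```bash
python3 -m inch '0 1 0 0 0 0 -1;0 1 0 0 0 0 -1;0 1 0 0 0 0 -1;0 1 0 0 0 0 -1;0 1 0 0 0 0 -1;0 1 0 0 0 0 -1;0 1 0 0 0 0 -1;0 1 0 0 0 0 -1' 25; python3 -m inch '0 1 0 0 0 0 -1;0 1 0 0 0 0 -1;0 1 0 0 0 0 -1' 25
```

```text
time: 5.13
ee_pos: [543.5, 127.7, 63.7]
orientation: [-0.0, 0.995, -0.102, -0.0]
force: [-0.3, -0.4, -0.7]
grip_width: 0.477
grip_force: 0.0
time: 5.38
ee_pos: [543.3, 126.6, 63.6]
orientation: [-0.0, 0.995, -0.103, -0.0]
force: [0.3, 0.7, -1.5]
grip_width: 0.261
grip_force: 5.7
```

```bash
python3 -m inch '0 0 0 0 0 0 -1;0 0 0 0 0 0 -1;0 0 0 0 0 0 -1' 25; python3 -m inch '0 0 -8 0 0 0 -1;0 0 -16 0 0 0 -1;0 0 -24 0 0 0 -1;0 0 -36 0 0 0 -1;0 0 -70 0 0 0 -1;0 0 -110 0 0 0 -1;0 0 -125 0 0 0 -1;0 0 -125 0 0 0 -1;0 0 -125 0 0 0 -1'
python3 - <<'E'
from h import *
np.set_printoptions(precision=3,suppress=True)
y=0.192
print(np.array([511,-142.2])+R.from_euler('z',y).apply([-18.5,0,0])[:2])
shift([497,-145.5,190],y)
E
```

```text
time: 5.63
ee_pos: [543.3, 126.9, 63.6]
orientation: [-0.0, 0.995, -0.102, -0.0]
force: [-1.0, -0.3, -0.6]
grip_width: 0.256
grip_force: 25.0
time: 6.38
ee_pos: [543.5, 126.4, 190.3]
orientation: [-0.0, 0.995, -0.103, 0.001]
force: [-1.3, 0.3, -1.0]
grip_width: 0.256
grip_force: 25.0
[ 492.84 -145.73]
shift [  9.9 275.7   0.1] toolyaw -0.205 turn [-0.    -0.003 -0.397]
```

```bash
python3 -m inch '2 40 0 0 0 -0.1 -1;4 80 0 0 0 -0.2 -1;6 120 0 0 0 -0.3 -1;8 160 0 0 0 -0.397 -1;10 200 0 0 0 -0.397 -1;10 240 0 0 0 -0.397 -1;10 265 0 0 0 -0.397 -1;10 276 0 0 0 -0.397 -1;10 276 0 0 0 -0.397 -1;10 276 0 0 0 -0.397 -1;10 276 0 0 0 -0.397 -1;10 276 0 0 0 -0.397 -1'
python3 - <<'E'
from h import *
np.set_printoptions(precision=3,suppress=True)
save('wrist','w4');s=robot.observe();print(s['ee_pos'],s['orientation'],s['time'])
im=cv2.imread('pics/w4.png')
u,v=proj('wrist',[505,-143,62],s)[0];y0,x0=int(v)-75,int(u)-100;print(u,v,x0,y0)
cv2.imwrite('pics/w4b.png',cv2.resize(im[y0:y0+150,x0:x0+200],None,fx=4,fy=4,interpolation=2))
E
```

```text
time: 7.38
ee_pos: [497.5, -142.6, 188.5]
orientation: [-0.001, 0.995, 0.098, 0.0]
force: [0.7, -0.5, 0.6]
grip_width: 0.256
grip_force: 25.0
[ 497.429 -142.934  188.556] [-0.001  0.995  0.098  0.   ] 7.4333
276.639175652308 195.23217191519478 176 120
```

View pics/w4b.png

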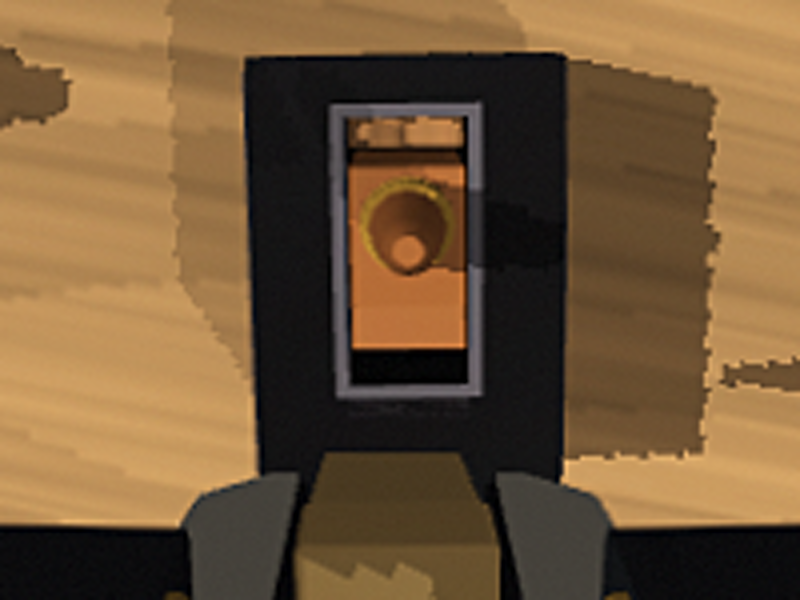

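The view is clear. The peg's edge on the gap runs (351,349)–(467,349), the cheek rim is at row ~384, the wedge tip's slanted edge is (322,453)–(462,453), and the head's front edge is (298,545)–(499,545). I'll fit both poses from these.

```bash
cat > f3.py <<'E'
from h import *
from scipy.optimize import least_squares
def fit3(px,M,s,x0,free):
    x0=np.array(x0,float)
    def full(v): p=x0.copy();p[free]=v;return p
    def f(v):
        p=full(v);return (proj('wrist',R.from_euler('zy',[p[3],p[4]]).apply(M)+p[:3],s)-px).ravel()
    r=least_squares(f,x0[free]);return full(r.x),r.fun.reshape(-1,2)
E
python3 - <<'E'
from f3 import *
np.set_printoptions(precision=3,suppress=True)
s=robot.observe();o=np.array([176,120])-.4
S=np.array([[351,349],[467,349],[246,58],[566,53]])/4+o
p,e=fit3(S,np.array([[-13.5,13,62],[-13.5,-13,62],[53,36,62],[53,-36,62.]]),s,[511,-142,0,.19,0],[0,1,3]);print('stand',p,e)
W=np.array([[322,453],[462,453],[298,545],[499,545]])/4+o
M=np.array([[2.5,12,0],[2.5,-12,0],[15.5,12,84],[15.5,-12,84.]])
w,e=fit3(W,M,s,[491,-143,131,.19,0],[0,1,2,3]);print('wedge',w,e)
w2,e=fit3(W,M,s,[491,-143,132.5,.19,0],[0,1,3,4]);print('wedge tilt',w2,e)
for r in(384,): 
  for c in (354,467):
    g=onz('wrist',c/4+o[0],r/4+o[1],62,s);print('cheek in stand',R.from_euler('z',-p[3]).apply(g-p[:3]))
print('wedge in stand',R.from_euler('z',-p[3]).apply(w[:3]-p[:3]))
Q=Rq(s['orientation']);print('wedge in tool',Q.inv().apply(w[:3]-s['ee_pos']))
E
```

```text
stand [ 508.277 -143.378    0.       0.209    0.   ] [[ 0.494 -0.452]
 [-0.393 -0.787]
 [-0.215  0.426]
 [ 0.11   0.749]]
wedge [ 487.24  -144.686  122.371    0.177    0.   ] [[ 2.433 -2.207]
 [-0.533 -1.597]
 [ 0.089  0.801]
 [-1.331  1.709]]
wedge tilt [ 488.804 -144.083  132.5      0.184    0.035] [[ 1.274 -0.058]
 [-0.304  0.286]
 [-1.311 -0.304]
 [ 0.694  0.195]]
cheek in stand [-22.302  12.945  62.   ]
cheek in stand [-22.627 -13.366  62.   ]
wedge in stand [-20.851   3.082 122.371]
wedge in tool [-10.349  -0.182  66.184]
```

```bash
python3 -m inch '1 3 20 0 0 -0.02 -1;1 3 40 0 0 -0.02 -1;1 3 55 0 0 -0.02 -1;1 3 55 0 0 -0.02 -1;1 3 55 0 0 -0.02 -1;1 3 55 0 0 -0.02 -1;1 3 55 0 0 -0.02 -1;1 3 55 0 0 -0.02 -1'
python3 - <<'E'
from h import *
np.set_printoptions(precision=3,suppress=True)
save('wrist','w5');s=robot.observe();print(s['ee_pos'],s['orientation'],s['time'])
im=cv2.imread('pics/w5.png')
u,v=proj('wrist',[495,-145,75],s)[0];y0,x0=int(v)-75,int(u)-100;print(u,v,x0,y0)
cv2.imwrite('pics/w5b.png',cv2.resize(cv2.convertScaleAbs(im[y0:y0+150,x0:x0+200],alpha=1.8,beta=20),None,fx=4,fy=4,interpolation=2))
E
```

```text
time: 8.1
ee_pos: [499.2, -148.3, 134.7]
orientation: [0.0, 0.994, 0.106, 0.001]
force: [0.7, 0.3, -0.3]
grip_width: 0.256
grip_force: 25.0
[ 499.071 -148.369  134.627] [0.    0.994 0.106 0.001] 8.15
268.9309053362613 227.81670411218315 168 152
```

View pics/w5b.png

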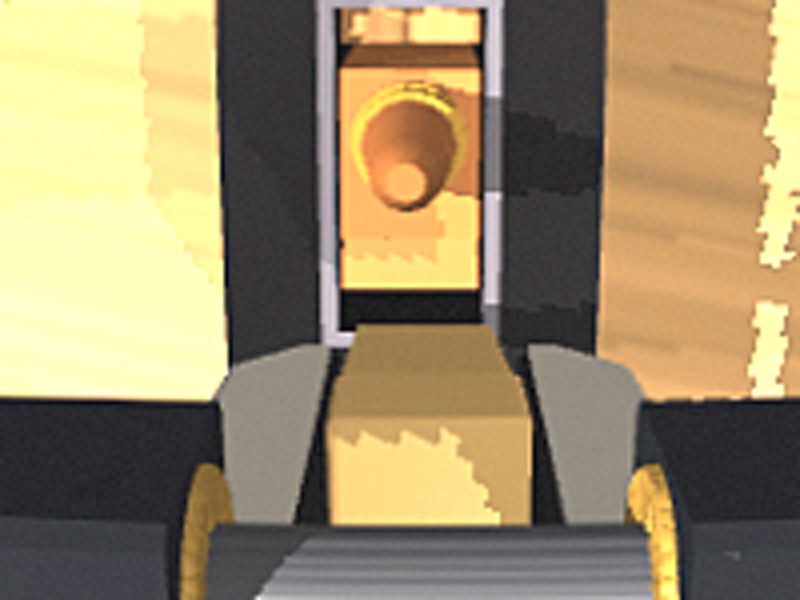

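The wedge tip edge is (357–493, row 325) and the socket's inner sides are at columns 338 and 482, so the wedge sits about 3 mm too far right. The peg edge is at row 289 and the cheek at ~331. I'll compute the correction.

Run:
```python
from f3 import *
np.set_printoptions(precision=3,suppress=True)
s=robot.observe();o=np.array([168,152])-.4
S=np.array([[340,290],[481,290],[336,8],[486,8]])/4+o
p,e=fit3(S,np.array([[-13.5,13,62],[-13.5,-13,62],[40,14,62],[40,-14,62.]]),s,[511,-142,0,.19,0],[0,1,3]);print('stand',p,e)
for r in(331,): 
  for c in (341,480):
    g=onz('wrist',c/4+o[0],r/4+o[1],62,s);print('cheek in stand',R.from_euler('z',-p[3]).apply(g-p[:3]))
W=np.array([[357,325],[493,325],[329,416],[532,416],[331,600],[531,600]])[:4]/4+o
M=np.array([[2.5,12,0],[2.5,-12,0],[15.5,12,84],[15.5,-12,84.]])
for z in (76,78,80):
  w,e=fit3(W,M,s,[491,-143,z,.19,0],[0,1,3,4]);print('wedge',w,np.abs(e).max(),'in stand',R.from_euler('z',-p[3]).apply(w[:3]-p[:3]))
```

```text
stand [ 507.507 -143.154    0.       0.208    0.   ] [[ 0.666 -0.188]
 [-0.612 -0.057]
 [-0.366  0.068]
 [ 0.315  0.147]]
cheek in stand [-21.908  13.445  62.   ]
cheek in stand [-21.792 -13.397  62.   ]
wedge [ 489.828 -149.906   76.       0.205    0.032] 0.689990711493806 in stand [-18.693  -2.953  76.   ]
wedge [ 490.445 -149.756   78.       0.205    0.034] 0.7707521820996988 in stand [-18.058  -2.934  78.   ]
wedge [ 491.061 -149.607   80.       0.206    0.035] 1.1206125244440557 in stand [-17.424  -2.915  80.   ]
```

```bash
python3 -m inch '-1 -3 0 0 0.02 0 -1;-1 -3 0 0 0.02 0 -1;-1 -3 4 0 0.02 0 -1;-1 -3 8 0 0.02 0 -1;-1 -3 10 0 0.02 0 -1;-1 -3 10 0 0.02 0 -1;-1 -3 10 0 0.02 0 -1;-1 -3 10 0 0.02 0 -1'
python3 - <<'E'
from h import *
np.set_printoptions(precision=3,suppress=True)
save('wrist','w6');s=robot.observe();print(s['ee_pos'],s['orientation'],s['time'])
im=cv2.imread('pics/w6.png')
u,v=proj('wrist',[495,-145,75],s)[0];y0,x0=int(v)-75,int(u)-100;print(u,v,x0,y0)
cv2.imwrite('pics/w6b.png',cv2.resize(cv2.convertScaleAbs(im[y0:y0+150,x0:x0+200],alpha=1.8,beta=20),None,fx=4,fy=4,interpolation=2))
E
```

```text
time: 8.82
ee_pos: [496.9, -145.6, 123.6]
orientation: [-0.001, 0.994, 0.106, 0.01]
force: [-0.2, 0.1, -0.0]
grip_width: 0.255
grip_force: 25.0
[ 496.957 -145.632  123.685] [-0.001  0.994  0.106  0.01 ] 8.8667
273.2231172559289 231.58801280618138 173 156
```

View pics/w6b.png

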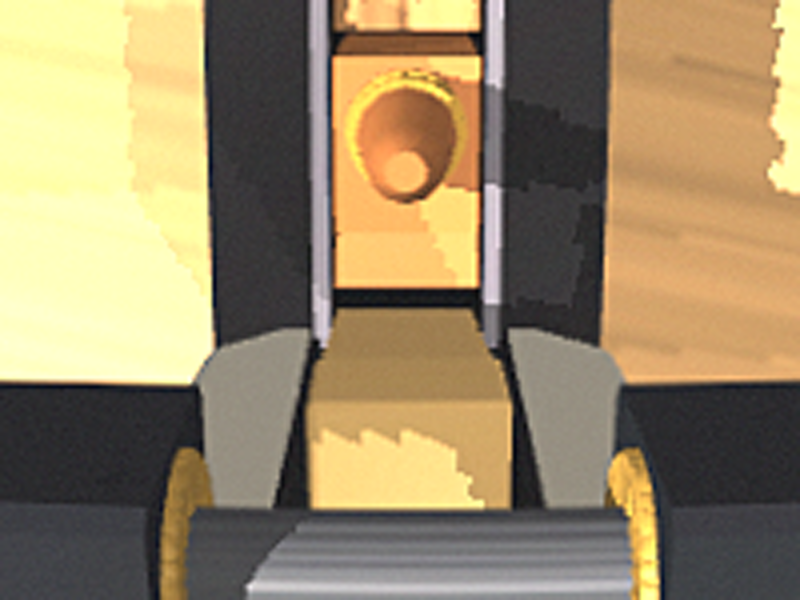

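Centred sideways now: the tip edge is (334–476, row 309) and the peg edge (333–480, row 288). I'll check x.

Run:
```python
from f3 import *
np.set_printoptions(precision=3,suppress=True)
s=robot.observe();o=np.array([173,156])-.4
S=np.array([[333,288.5],[480,288.5],[329,32],[485,32]])/4+o
p,e=fit3(S[:2],np.array([[-13.5,13,62],[-13.5,-13,62]]),s,[507.5,-143,0,.208,0],[0,1,3]);print('stand',p)
W=np.array([[334,309],[476,309],[308,402],[512,402]])/4+o
M=np.array([[2.5,12,0],[2.5,-12,0],[15.5,12,84],[15.5,-12,84.]])
for z in (65,67,69):
  w,e=fit3(W,M,s,[491,-143,z,.19,0],[0,1,3,4]);print('wedge',w,np.abs(e).max(),'in stand',R.from_euler('z',-p[3]).apply(w[:3]-p[:3]))
```

```text
stand [ 507.451 -142.998    0.       0.212    0.   ]
wedge [ 488.788 -147.101   65.       0.2      0.011] 1.7427438640388573 in stand [-19.108  -0.086  65.   ]
wedge [ 489.368 -146.962   67.       0.201    0.013] 1.568700875930972 in stand [-18.513  -0.072  67.   ]
wedge [ 489.946 -146.823   69.       0.201    0.015] 1.3913877990640913 in stand [-17.918  -0.057  69.   ]
```

```bash
python3 -m inch '1 0 0 0 0 0 -1;1 0 3 0 0 0 -1;1 0 6 0 0 0 -1;1 0 9 0 0 0 -1;1 0 12 0 0 0 -1;1 0 12 0 0 0 -1;1 0 12 0 0 0 -1'
```

```text
time: 9.45
ee_pos: [497.8, -145.3, 111.4]
orientation: [-0.001, 0.994, 0.106, 0.01]
force: [-0.1, 0.1, -0.8]
grip_width: 0.258
grip_force: 25.0
```

```bash
python3 -m inch '0 0 3 0 0 0 -1;0 0 6 0 0 0 -1;0 0 8 0 0 0 -1;0 0 8 0 0 0 -1'; python3 -m inch '0 0 2 0 0 0 -1;0 0 4 0 0 0 -1;0 0 4 0 0 0 -1;0 0 4 0 0 0 -1'
```

```text
time: 9.78
ee_pos: [497.5, -145.3, 103.1]
orientation: [-0.001, 0.994, 0.106, 0.009]
force: [-1.2, -0.3, -1.1]
grip_width: 0.258
grip_force: 25.0
time: 10.12
ee_pos: [497.2, -145.4, 99.2]
orientation: [-0.001, 0.994, 0.106, 0.009]
force: [-2.8, -0.4, -1.4]
grip_width: 0.258
grip_force: 25.0
```

```bash
python3 -m inch '-0.6 0 0 0 0 0 -1;-0.6 0 1.5 0 0 0 -1;-0.8 0 3 0 0 0 -1;-0.8 0 3 0 0 0 -1'; python3 -m inch '-0.2 0 1 0 0 0 -1;-0.3 0 2 0 0 0 -1;-0.3 0 2 0 0 0 -1;-0.3 0 2 0 0 0 -1'
```

```text
time: 10.45
ee_pos: [496.9, -145.6, 96.5]
orientation: [-0.001, 0.994, 0.106, 0.009]
force: [-2.5, -0.7, 0.3]
grip_width: 0.258
grip_force: 25.0
time: 10.78
ee_pos: [496.7, -145.7, 94.5]
orientation: [-0.001, 0.994, 0.106, 0.009]
force: [-4.8, -1.1, 1.7]
grip_width: 0.257
grip_force: 25.0
```

```bash
python3 -m inch '-0.5 0 0 0 0 0 -1;-1 0 0 0 0 0 -1;-1 0 0 0 0 0 -1;-1 0 0 0 0 0 -1'; python3 -m inch '-0.2 0 1 0 0 0 -1;-0.3 0 2 0 0 0 -1;-0.3 0 2 0 0 0 -1;-0.3 0 2 0 0 0 -1'
```

```text
time: 11.12
ee_pos: [496.5, -145.7, 94.6]
orientation: [-0.001, 0.994, 0.106, 0.01]
force: [-2.4, -1.4, -0.4]
grip_width: 0.255
grip_force: 25.0
time: 11.45
ee_pos: [496.3, -145.8, 92.9]
orientation: [-0.001, 0.994, 0.106, 0.01]
force: [-3.8, -1.9, 3.9]
grip_width: 0.259
grip_force: 25.0
```

```bash
python3 -m inch '-0.2 0 1 0 0 0 -1;-0.2 0 1 0 0 0 -1;-0.2 0 1 0 0 0 -1'; python3 -m inch '-0.2 0 1 0 0 0 -1;-0.2 0 1 0 0 0 -1;-0.2 0 1 0 0 0 -1'
```

```text
time: 11.7
ee_pos: [496.3, -145.9, 92.3]
orientation: [-0.001, 0.994, 0.106, 0.011]
force: [-3.1, -0.4, 6.5]
grip_width: 0.255
grip_force: 25.0
time: 11.95
ee_pos: [496.3, -145.9, 91.7]
orientation: [-0.001, 0.994, 0.106, 0.011]
force: [-4.5, -0.9, 9.0]
grip_width: 0.256
grip_force: 25.0
```

Contact is building at 9 N. I'll let go, rise, shut the fingers and press on the head.

```bash
python3 -m inch '0 0 0 0 0 0 0;0 0 0 0 0 0 0;0 0 0 0 0 0 0;0 0 0 0 0 0 0;0 0 0 0 0 0 0;0 0 -5 0 0 0 0;0 0 -20 0 -0.01 0 0;0 0 -40 0 -0.02 0 0;0 0 -50 0 -0.02 0 0;0 0 -50 0 -0.02 0 -1;0 0 -50 0 -0.02 0 -1;0 0 -50 0 -0.02 0 -1;0 0 -50 0 -0.02 0 -1;0 0 -50 0 -0.02 0 -1;0 0 -50 0 -0.02 0 -1'
python3 - <<'E'
from h import *
np.set_printoptions(precision=3,suppress=True)
save('wrist','w7');s=robot.observe();print(s['ee_pos'],s['orientation'],s['time'])
im=cv2.imread('pics/w7.png')
u,v=proj('wrist',[495,-145,100],s)[0];y0,x0=int(v)-75,int(u)-100;print(u,v,x0,y0)
cv2.imwrite('pics/w7b.png',cv2.resize(cv2.convertScaleAbs(im[y0:y0+150,x0:x0+200],alpha=1.8,beta=20),None,fx=4,fy=4,interpolation=2))
E
```

```text
time: 13.2
ee_pos: [494.3, -146.0, 140.0]
orientation: [-0.0, 0.994, 0.106, -0.001]
force: [-0.4, 0.8, -0.0]
grip_width: 0.117
grip_force: 0.0
[ 494.403 -146.011  140.109] [-0.     0.994  0.106 -0.   ] 13.25
273.4321803170906 230.3278351811013 173 155
```

View pics/w7b.png

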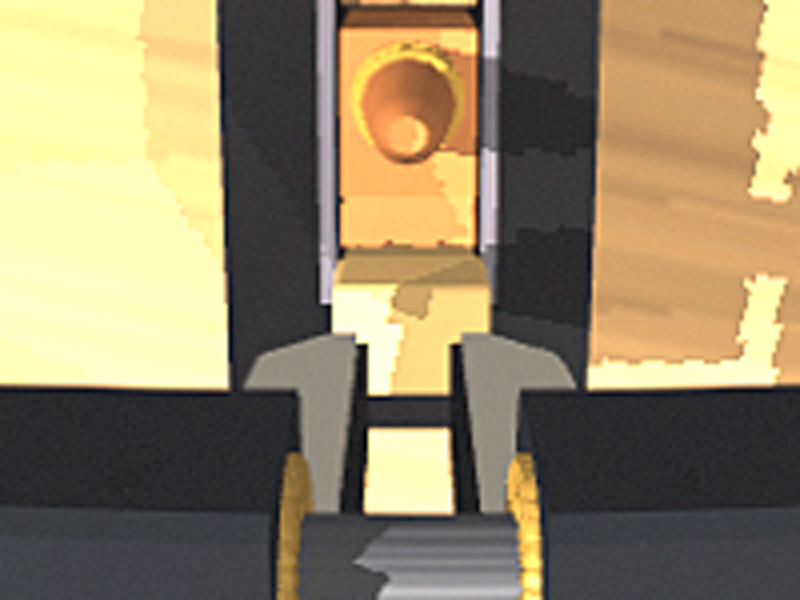

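The wedge is standing in the gap, and its head at (332–490, 283–396) is directly below the closing fingers. Pressing next.

```bash
python3 -m inch '0 0 5 0 0 0 -1;0 0 10 0 0 0 -1;0 0 15 0 0 0 -1;0 0 15 0 0 0 -1;0 0 15 0 0 0 -1'; python3 -m inch '0 0 2 0 0 0 -1;0 0 3 0 0 0 -1;0 0 3 0 0 0 -1'; python3 -m inch '0 0 1 0 0 0 -1;0 0 1 0 0 0 -1;0 0 1 0 0 0 -1'
```

```text
time: 13.67
ee_pos: [494.3, -145.9, 125.0]
orientation: [-0.0, 0.994, 0.106, -0.001]
force: [0.2, 0.6, -1.3]
grip_width: 0.006
grip_force: 0.0
time: 13.92
ee_pos: [494.7, -146.0, 122.5]
orientation: [-0.0, 0.994, 0.106, -0.0]
force: [0.7, 0.7, -0.3]
grip_width: 0.006
grip_force: 0.0
time: 14.17
ee_pos: [494.7, -146.1, 121.7]
orientation: [-0.0, 0.994, 0.106, 0.0]
force: [-0.4, 0.1, 0.3]
grip_width: 0.002
grip_force: 0.0
```

```bash
for i in 1 2; do python3 -m inch '0 0 1 0 0 0 -1;0 0 1 0 0 0 -1;0 0 1 0 0 0 -1'|sed -n '2p;4p'; done
```

```text
ee_pos: [494.7, -146.1, 120.6]
force: [0.0, 0.1, -0.8]
ee_pos: [494.9, -146.1, 119.8]
force: [-0.2, -0.4, 1.9]
```

```bash
python3 -m inch '0 0 0.7 0 0 0 -1;0 0 0.7 0 0 0 -1;0 0 0.7 0 0 0 -1'|sed -n '2p;4p'; python3 -m inch '0 0 0.7 0 0 0 -1;0 0 0.7 0 0 0 -1;0 0 0.7 0 0 0 -1'|sed -n '2p;4p'
```

```text
ee_pos: [495.0, -146.2, 119.4]
force: [-0.8, 0.5, 5.7]
ee_pos: [495.0, -146.3, 119.0]
force: [-2.6, 0.1, 7.2]
```

```bash
python3 -m inch '0 0 0.7 0 0 0 -1;0 0 0.7 0 0 0 -1;0 0 0.7 0 0 0 -1'|sed -n '2p;4p'; python3 -m inch '0 0 0.5 0 0 0 -1;0 0 0.5 0 0 0 -1;0 0 0.5 0 0 0 -1'|sed -n '2p;4p'
```

```text
ee_pos: [495.2, -146.4, 118.8]
force: [-1.6, -0.5, 10.0]
ee_pos: [495.3, -146.5, 118.6]
force: [-2.5, 0.0, 11.6]
```

```bash
python3 -m inch '0 0 0.5 0 0 0 -1;0 0 0.5 0 0 0 -1;0 0 0.5 0 0 0 -1'|sed -n '2p;4p'; python3 -m inch '0 0 0.4 0 0 0 -1;0 0 0.4 0 0 0 -1;0 0 0.4 0 0 0 -1'|sed -n '2p;4p'
```

```text
ee_pos: [495.3, -146.6, 118.4]
force: [-3.7, -0.0, 14.1]
ee_pos: [495.5, -146.6, 118.3]
force: [-2.5, 0.0, 15.6]
```

```bash
for i in 1 2 3; do python3 -m inch '0 0 0 0 0 0 -1;0 0 0 0 0 0 -1'|sed -n '2p;4p'; done
```

```text
ee_pos: [495.4, -146.6, 118.3]
force: [-3.2, -0.4, 15.5]
ee_pos: [495.5, -146.6, 118.3]
force: [-2.7, 0.4, 15.1]
ee_pos: [495.5, -146.6, 118.3]
force: [-2.8, -0.3, 15.2]
```

About 15.5 N held steadily without yielding. I'll back off and check.

```bash
python3 -m inch '0 0 -3 0 0 0 -1;0 0 -20 0 0 0 -1;0 0 -50 0 0 0 -1;0 0 -80 0 0 0 -1;0 0 -80 0 0 0 -1;0 0 -80 0 0 0 -1;0 0 -80 0 0 0 -1;0 0 -80 0 0 0 -1'
python3 - <<'E'
from h import *
save('wrist','w8');save('scene','s8');im=cv2.imread('pics/w8.png')[60:360,80:480]
sc=cv2.imread('pics/s8.png')[170:320,140:340]
cv2.imwrite('pics/w8b.png',np.hstack([im,cv2.resize(sc,(400,300),interpolation=2)]))
E
```

```text
time: 17.33
ee_pos: [493.6, -145.8, 194.6]
orientation: [-0.001, 0.994, 0.106, -0.002]
force: [-0.2, 0.1, -0.3]
grip_width: 0.0
grip_force: 0.0
```

View pics/w8b.png

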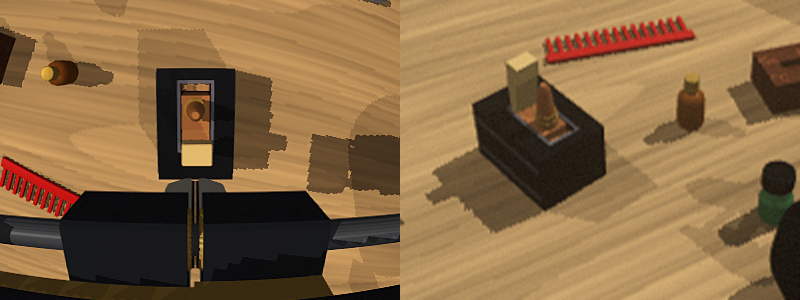

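The wedge stands upright in the gap behind the peg, at px (197,155) on the left and (520,80) on the right. The robot is clear of it and the vials and comb are undisturbed.

```bash
python3 -c "
from station import robot
print(robot.hand_in())"
```

```text
the job is handed in; nothing more can be done
None
```

The wedge stands in the gap, slanted side to the peg, pressed down to about 15.5 N by the wrist reading; the gripper is clear, nothing else looked disturbed, and the job was handed in at about 17 s (no verdict was returned).

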